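Stir the drying conkers with the paddle

TASK

The conkers drying in the crock must be turned over. The paddle lies flat on the bench: lay it in its sloping rest, blade end down, and let go, then take it anew by the top of its handle so that it hangs upright from the gripper. Work the blade down between the conkers until it is nearly on the crock's bottom (within a centimetre), stir two full rounds clockwise as seen from above at that depth, wide enough to carry conkers round with the blade, gently and without pushing the crock about, then lay the paddle back in its rest, blade end down, with all conkers still in the crock and the jar and case left alone.

Things in the scene. Friction and masses are not known exactly. Their poses are not given: they have to be found in the camera images.
- paddle: Dark wooden stirring paddle, 200 mm long, about 60 g. Origin at mid-length on its flat underside, near the centre of mass; x towards the blade, z out of the top. Handle: bar 16 x 16 mm, x from -100 to +40 mm. Blade: 36 mm wide, 8 mm thick, x from +40 to +100 mm, flush with the handle's underside. Starts lying flat on the bench, underside down.
- blade_tip (a point): Middle of the paddle's blade end: paddle x = +100 mm, 4 mm above its underside.
- handle_end (a point): Middle of the paddle's handle end: paddle x = -100 mm, 8 mm above its underside.
- rest: Pale wooden sloping rest, fixed; base 150 x 70 x 12 mm, origin at the base's underside centre, z up. Its cradle plane rises at 45 degrees towards the rest's own +x from an end stop (20 mm high) at x = -45, z = 26 mm. Up the slope from the stop: blade pocket 0 to 50 mm (46 mm wide, side lips 16 mm high), handle fork 120 to 132 mm (26 mm gap, prongs 20 mm high).
- rest_low (a point): In the rest (x = -48, z = 29 mm): where blade_tip lies when the paddle is seated, flat underside on the slope and blade end down against the stop. The rest is open at the sides between pocket and fork, with room for fingers.
- rest_high (a point): Above the rest (x = +91, z = 173 mm): where handle_end lies when the paddle is seated; 68 mm of handle then stands free beyond the fork, so the gripper can come down along the slope and pinch it in line with the paddle.
- crock: Heavy round white stoneware crock, loose, 2.5 kg, 80 mm high, outer radius 90 mm, inner radius 82 mm, upright walls; inside floor 10 mm above the bench. Origin at its underside centre, z up; its yaw at the start is random.
- jar: Bystander: glass specimen jar with dark lid, 64 mm diameter, 110 mm high; origin at its underside centre.
- case: Bystander: closed wooden specimen case, 100 x 140 x 45 mm; origin at its underside centre.
- conker_1: Conker (brown horse chestnut), a ball 30 mm in diameter, 14 g, glossy and slippery, loose in a single layer on the crock's floor; origin at its centre.
- conker_2: Conker (brown horse chestnut), a ball 30 mm in diameter, 14 g, glossy and slippery, loose in a single layer on the crock's floor; origin at its centre.
- conker_3: Conker (brown horse chestnut), a ball 30 mm in diameter, 14 g, glossy and slippery, loose in a single layer on the crock's floor; origin at its centre.
- conker_4: Conker (brown horse chestnut), a ball 30 mm in diameter, 14 g, glossy and slippery, loose in a single layer on the crock's floor; origin at its centre.
- conker_5: Conker (brown horse chestnut), a ball 30 mm in diameter, 14 g, glossy and slippery, loose in a single layer on the crock's floor; origin at its centre.
- conker_6: Conker (brown horse chestnut), a ball 30 mm in diameter, 14 g, glossy and slippery, loose in a single layer on the crock's floor; origin at its centre.
- conker_7: Conker (brown horse chestnut), a ball 30 mm in diameter, 14 g, glossy and slippery, loose in a single layer on the crock's floor; origin at its centre.
- conker_8: Conker (brown horse chestnut), a ball 30 mm in diameter, 14 g, glossy and slippery, loose in a single layer on the crock's floor; origin at its centre.
There are look-alikes about, which are no part of the job. What is shaped like the paddle but yellow is not meant.

How it is judged:
By the outcome, as a careful person would: the job done as asked, in the order asked, and still so for the second after the job is handed in, with the robot touching nothing.
It also fails if it takes over 72 s, if anything falls off the work surface, if the arm or the gripper's body presses on something with over 40 N, if the wrist force passes 120 N, or if a joint passes its speed limit or range.

ROBOT

A 7-joint arm with a two-finger parallel gripper is mounted at the origin on the work surface. World frame = base frame: x ahead of the robot, y to its left, z up, the work surface at z = 0. Lengths are in m, angles in rad, forces in N, time in s.
With the tool pointing down it reaches from about 0.4 to 0.9 m from the base axis. Payload 5.6 kg.
Tool frame: the origin (TCP) lies between the finger pads; the fingertips stand 19 mm ahead of it and the grasp point (between the pads) is the TCP; z points along the fingers, y is the line along which they close (so a half turn about z gives the same grasp; the last joint's range is limited). The gripper opens to 92 mm and grips with 3 to 60 N. Pads are 20 mm wide; open, the fingers measure 128 mm over their backs; the gripper's body (75 mm by 189 mm) begins 69 mm behind the grasp point.
Start: joints at [-1.159, 0.468, -0.012, 1.603, 0.006, 1.071, -0.056], TCP at [0.286, 0.584, 0.234] pointing down, gripper open.
Joint ranges: [-2.53, 2.53], [-0.31, 2.02], [-1.57, 1.55], [0.28, 2.44], [-1.29, 4.43], [0.15, 1.84], [-2.92, 2.92]. Speed limits (rad/s): [2.57, 2.57, 3.14, 3.14, 3.14, 3.14, 3.14].

INTERFACE

Orientations are given as a rotation vector (axis times angle).
In Python, from station import robot gives the robot as it stands.
- The arm moves only by the shell command python3 -m inch 'ROWS' [OPENING] [FORCE]. ROWS is JSON, one flat list of numbers, 6 for each row, row after row: the shift along the tool's x, y, z in units of 0.3 m (1.0 is 0.3 m), then the turn, a rotation vector about the tool's x, y, z in units of 360 degrees (1.0 is 360 degrees). A call has exactly 10 rows; each row is the pose to reach, as a shift and turn from the pose commanded when the call began, along the tool's axes at that moment, turning the shorter way round; what a row does not reach only later rows make up. A row lasts 1/8 s, in which the tool goes at most 62.5 mm and 10.7 degrees, less where a joint would pass 70% of its speed; a pose out of reach is approached as far as the arm can. A call with a number of a shift or a turn outside -1 to 1 is refused whole. A call with a gripper value outside its range is refused whole. OPENING is the opening, from 0 (shut) to 1 (fully open), set as the call begins (- or left out, the last holds). The fingers move at their own pace and stop on an object; FORCE is the grip in N (left out, the last holds). Time passes only in rows, so rows that repeat a pose let the fingers close, or fill a call up. It gives the time, the measured TCP pose, the force, the opening and the grip force at its end, in the units of the state.
- robot.sense(): the state, without advancing time (a new reading comes with each control period).
- robot.get_image(name): name is "scene" or "top"; returns a dict with "frame" (400x640x3 uint8, red, green, blue), "z_map" (400x640 float32, m along the optical axis (not along the pixel's ray), 0 where there is no reading), "intrinsics" (3x3 intrinsics, pixels), "dist" ([k1, k2, p1, p2, k3] as OpenCV has them; the pictures are not rectified), "world_from_camera" (4x4, takes a point from camera to world coordinates). Camera axes: x right, y down, z forward; pixel columns grow to the right and rows downward; lengths in m; the calibration is good to about 2 mm. A picture is of the moment at which its call begins.
- robot.job_done(): hands the job in; it is judged then, once.
Trained networks look in the newest picture that a camera, given by its name, has taken for a name from the list of things; names that differ only in an ending like _2 or _b are one class to them, and where a whole thing is asked for, a point or a joint stands for the part that bears it (a point fixed in the world has none). Each returns a list of dicts, best first, with "p" (0 to 1); they miss things now and then, are a little off and sometimes report something else, mostly with a low value. They report only what shows in the picture. A call takes as long as a camera call. They do not tell look-alikes from the thing itself.
- robot.silhouettes(camera, thing): "region" (400x640 bool, what is visible of it) and "point" ([row, column] in pixels, amid what is visible of it).
- robot.mark_of(camera, thing): "point" ([row, column] in pixels: a listed point, or the origin of a listed thing).
The state is a dict: "clock": time; "q": joint angles; "joint_vel": joint speeds; "joint_torque": joint torques, N m; "tool_pos": TCP position; "tool_rot": TCP orientation; "force": force on the tool from outside, world axes, zero at the start; "ft_torque": the same for the moment, N m; "gripper_width": finger opening in m; "grasp_force": force on a finger pad.
Only numpy, scipy, OpenCV 4.12 (cv2) and the standard library are available. Lean on these libraries where they do the work, as an engineer would, in place of code of your own. Each camera call takes 0.05 s, during which the arm holds its last target. There are 200 camera calls.

## Working session

There is one attempt and no reset: what is moved stays moved. The work goes in short steps, Python scripts to look and compute and a shell command to move; the robot and the scene stay as the last step left them, time stands still between calls to the robot, and variables do not carry over. Pictures are saved under pics/ and viewed, at most 14 in all, crops included, and the job is handed in when it is done.

```bash
mkdir -p pics; ls; python3 - <<'E'
from station import robot
import cv2,pickle,numpy as np
s=robot.sense();print({k:np.round(v,3).tolist() for k,v in s.items()})
for n in("scene","top"):
    d=robot.get_image(n);pickle.dump(d,open(f'{n}0.pkl','wb'));cv2.imwrite(f'pics/{n}0.png',d['frame'][:,:,::-1])
    print(n,np.round(d['intrinsics'],1).tolist(),np.round(d['dist'],3),np.round(d['world_from_camera'],3).tolist())
    for t in('paddle','rest','crock','jar','case'):
        for r in robot.silhouettes(n,t): print(t,round(r['p'],2),r['point'],r['region'].sum())
    for t in('blade_tip','handle_end','rest_low','rest_high','crock','rest'):
        print(t,[(round(r['p'],2),np.round(r['point']).tolist()) for r in robot.mark_of(n,t)])
E
```

```text
pics
{'clock': 0.0, 'q': [-1.159, 0.468, -0.012, 1.604, 0.006, 1.071, -0.056], 'joint_vel': [-0.001, -0.002, -0.0, 0.001, -0.001, 0.002, 0.001], 'joint_torque': [-0.001, -52.058, -0.013, -24.376, -0.057, 0.017, 0.0], 'tool_pos': [0.285, 0.583, 0.233], 'tool_rot': [-0.708, -3.06, 0.003], 'force': [0.425, 0.132, -0.102], 'ft_torque': [-0.004, -0.02, 0.017], 'grasp_force': 0.0, 'gripper_width': 0.092}
scene [[506.3, 0.0, 320.7], [0.0, 506.3, 199.8], [0.0, 0.0, 1.0]] [-0.134  0.     0.     0.     0.   ] [[-0.827, 0.377, -0.417, 1.034], [0.562, 0.563, -0.606, 0.696], [0.006, -0.736, -0.677, 0.882], [0.0, 0.0, 0.0, 1.0]]
paddle 0.86 [222.0, 335.6] 657
paddle 0.82 [186.8, 383.2] 471
paddle 0.73 [253.8, 467.6] 694
rest 0.59 [156.7, 269.8] 1052
crock 0.62 [290.7, 399.2] 5887
jar 0.62 [274.2, 242.2] 1399
case 0.6 [223.4, 201.1] 2350
blade_tip [(0.95, [168.0, 388.0]), (0.95, [266.0, 441.0]), (0.92, [199.0, 315.0])]
handle_end [(0.96, [230.0, 502.0]), (0.89, [252.0, 361.0]), (0.56, [212.0, 366.0])]
rest_low [(0.83, [142.0, 270.0])]
rest_high [(0.89, [131.0, 274.0])]
crock []
rest [(0.96, [162.0,
[... 243 characters left out ...]
, 1.0]]
paddle 0.9 [230.6, 334.7] 509
paddle 0.89 [298.3, 347.0] 664
paddle 0.87 [305.4, 236.2] 722
rest 0.6 [221.8, 433.8] 1469
rest 0.46 [203.0, 224.1] 94
rest 0.42 [223.5, 215.0] 94
crock 0.81 [219.5, 230.7] 3096
jar 0.89 [130.1, 300.7] 619
jar 0.23 [218.6, 230.0] 2867
case 0.85 [135.2, 381.6] 1770
case 0.39 [229.3, 335.8] 593
blade_tip [(0.78, [275.0, 235.0]), (0.62, [230.0, 357.0]), (0.62, [320.0, 361.0])]
handle_end [(0.93, [230.0, 289.0]), (0.61, [258.0, 316.0]), (0.58, [350.0, 234.0]), (0.38, [203.0, 225.0])]
rest_low [(0.67, [226.0, 448.0]), (0.59, [214.0, 256.0])]
rest_high [(0.91, [199.0, 416.0]), (0.56, [142.0, 303.0])]
crock [(0.95, [221.0, 237.0])]
rest [(0.65, [222.0, 431.0])]
```

View pics/top0.png

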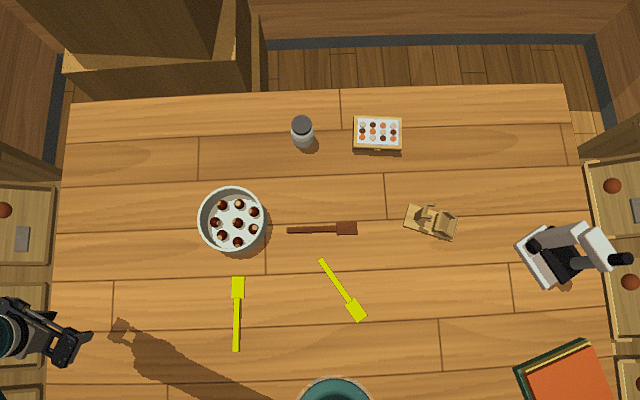

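View pics/scene0.png

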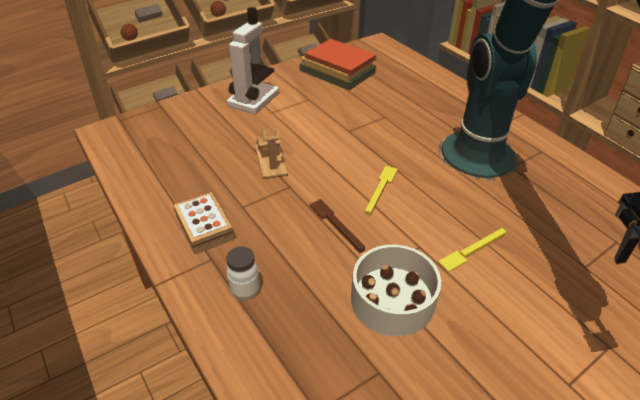

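The brown paddle is at top (230,335) and scene (222,336). The look-alikes are yellow ones at top (298,347) and (305,236). The brown one fits the description, so I'll check it in a close crop and measure it.

```bash
cat > h.py <<'E'
import numpy as np,cv2,pickle
from scipy.spatial.transform import Rotation as R
def rays(d,px):  # px (row,col) -> world dir and origin, z_cam=1
    px=np.atleast_2d(np.array(px,float))[:,::-1].copy().reshape(-1,1,2)
    u=cv2.undistortPoints(px,d['intrinsics'],np.array(d['dist'],float)).reshape(-1,2)
    T=d['world_from_camera'];return T[:3,3],np.c_[u,np.ones(len(u))]@T[:3,:3].T
def atz(d,px,z):
    o,r=rays(d,px);return o+r*((z-o[2])/r[:,2])[:,None]
def cloud(d,mask=None):
    m=d['z_map']>0
    if mask is not None:m&=mask
    px=np.argwhere(m);o,r=rays(d,px);return o+r*d['z_map'][m][:,None],px
def tri(d1,p1,d2,p2):
    o1,r1=rays(d1,p1);o2,r2=rays(d2,p2);A=np.c_[r1[0],-r2[0]];s=np.linalg.lstsq(A,o2-o1,rcond=None)[0]
    a=o1+s[0]*r1[0];b=o2+s[1]*r2[0];return (a+b)/2,np.linalg.norm(a-b)
def proj(d,P):
    T=np.linalg.inv(d['world_from_camera']);c=np.atleast_2d(P)@T[:3,:3].T+T[:3,3]
    return cv2.projectPoints(c,np.zeros(3),np.zeros(3),d['intrinsics'],np.array(d['dist'],float))[0].reshape(-1,2)[:,::-1]
E
python3 - <<'E'
from h import *
t,s=[pickle.load(open(f'{n}0.pkl','rb')) for n in('top','scene')]
print('blade',atz(t,(230,357),.006).round(3),atz(s,(199,315),.006).round(3))
print('hend',atz(t,(230,289),.008).round(3),atz(s,(252,361),.008).round(3))
print('rlow',atz(t,(226,448),.029).round(3),atz(s,(142,270),.029).round(3))
print('rhigh',atz(t,(199,416),.173).round(3),atz(s,(131,274),.173).round(3))
# dark paddle pixels
for n,d,c in(('t',t,(230,323)),('s',s,(224,337))):
    f=d['frame'].astype(int);m=np.zeros(f.shape[:2],bool);m[c[0]-40:c[0]+40,c[1]-45:c[1]+45]=1
    m&=(f.sum(2)<270)&(f[...,0]<150)
    P,px=cloud(d,m);k=P[:,2]>0.003;P=P[k]
    rect=cv2.minAreaRect((P[:,:2]*1000).astype(np.float32));print(n,'paddle rect',np.round(rect[0],1),np.round(rect[1],1),rect[2],P[:,2].max().round(3),len(P))
# crock
for d in(t,s):
    P,px=cloud(d);c=atz(t,(221,237),.0)[0]
    k=(np.linalg.norm(P[:,:2]-c[:2],axis=1)<.13)&(P[:,2]>.074)&(P[:,2]<.09);Q=P[k]
    A=np.c_[2*Q[:,:2],np.ones(len(Q))];x=np.linalg.lstsq(A,(Q[:,:2]**2).sum(1),rcond=None)[0];print('crock',x[:2].round(4),np.sqrt(x[2]+x[0]**2+x[1]**2).round(4),len(Q))
# rest height map in bench xy, 1mm -> 4px
allP=[]
c=atz(t,(222,434),.01)[0][:2];print('restc',c)
for d in(t,s):
    P,px=cloud(d);k=(np.abs(P[:,:2]-c)<.12).all(1)&(P[:,2]>.005)&(P[:,2]<.2);allP.append(P[k]);b=P[k];b=b[(b[:,2]<.016)]
    print('rest pts',k.sum(),cv2.minAreaRect((b[:,:2]*1000).astype(np.float32)),'zmax',P[k][:,2].max())
np.savez('rest.npz',*allP)
im=np.zeros((400,800,3),np.uint8)
for i,P in enumerate(allP):
    for p in P:
        u=int(i*400+200-(p[1]-c[1])*1600);v=int(200-(p[0]-c[0])*1600)
        if 0<=v<400 and i*400<=u<i*400+400:
          col=cv2.applyColorMap(np.uint8([[min(255,p[2]*2000)]]),2)[0,0].tolist();cv2.circle(im,(u,v),3,col,-1)
g=lambda d,r,cc:cv2.resize(d['frame'][r-33:r+33,cc-66:cc+66,::-1],(400,200),interpolation=2)
im=np.vstack([im,np.hstack([g(t,225,325),g(s,155,270)])]);cv2.imwrite('pics/crop1.png',im)
E
```

```text
blade [[ 0.502 -0.089  0.006]] [[ 0.505 -0.1    0.006]]
hend [[0.511 0.104 0.008]] [[0.519 0.111 0.008]]
rlow [[ 0.498 -0.344  0.029]] [[ 0.492 -0.35   0.029]]
rhigh [[ 0.549 -0.221  0.173]] [[ 0.553 -0.208  0.173]]
t paddle rect [510.7  10.3] [ 39.7 221. ] 0.29200083017349243 0.023 570
s paddle rect [515.5   2.7] [165.4 189.7] 49.42656707763672 0.022 645
crock [0.5395 0.2555] 0.0854 669
crock [0.5434 0.2537] 0.0854 1099
restc [ 0.51452311 -0.31151741]
rest pts 1489 ((513.7545776367188, -310.60699462890625), (238.09005737304688, 235.9417266845703), 0.9198050498962402) zmax 0.13591942647958544
rest pts 1192 ((513.9685668945312, -310.3482971191406), (235.66429138183594, 236.79689025878906), 0.26793962717056274) zmax 0.13229525564207978
```

View pics/crop1.png

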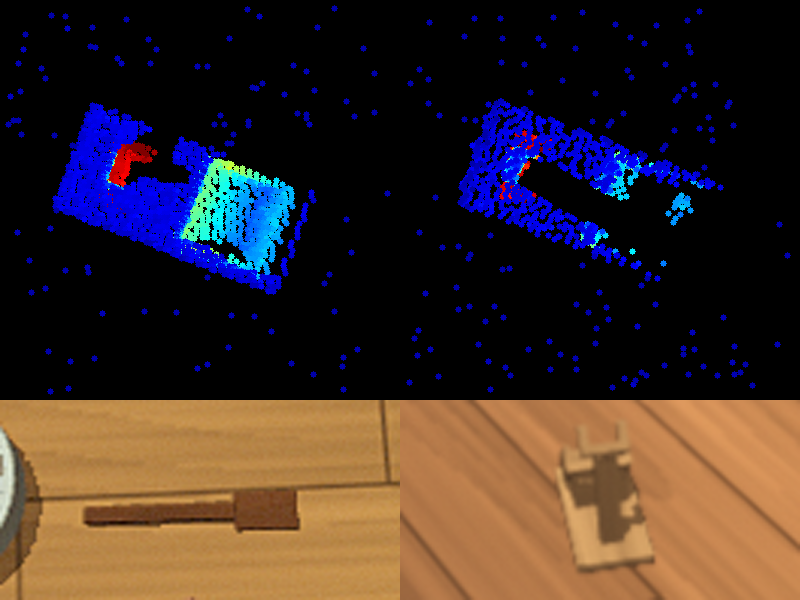

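The crop confirms the brown paddle, with its blade towards −y (top col 357) and its handle towards the crock. The rest's fork lies up and left and its pocket right. Next I'll refine both poses.

```bash
python3 - <<'E'
from h import *
from scipy.optimize import minimize
from scipy.spatial import cKDTree
t,s=[pickle.load(open(f'{n}0.pkl','rb')) for n in('top','scene')]
z=np.load('rest.npz')
for i in(0,1):
    P=z[f'arr_{i}'];P=P[np.array([len(x) for x in cKDTree(P).query_ball_point(P,.008)])>4]
    b=P[(P[:,2]<.017)]
    r=cv2.minAreaRect((b[:,:2]*1000).astype(np.float32));print('base',np.round(r[0],1),np.round(r[1],1),round(r[2],2),len(b),np.median(b[:,2]).round(4))
    h=P[P[:,2]>.1];print('fork mean',h.mean(0).round(4),len(h))
    if i==0:
        q=P[(P[:,2]>.03)&(P[:,2]<.09)&(P[:,1]<-.3)];
        u,sv,v=np.linalg.svd(q-q.mean(0),full_matrices=False);print('slope n',v[2].round(3),q.mean(0).round(3),sv)
# silhouettes-based paddle: model fit by IoU of projected top outline in both images
hull=lambda X,Y,T:[X,Y,T]
def masks(x,y,a,d):
    c,si=np.cos(a),np.sin(a);m=np.zeros((1600,2560),np.uint8)
    for (x0,x1,w,hh) in((-.1,.04,.008,.016),(.04,.1,.018,.008)):
        C=np.array([[X,Y,Z] for X in(x0,x1) for Y in(-w,w) for Z in(0,hh)])
        W=np.c_[x+c*C[:,0]-si*C[:,1],y+si*C[:,0]+c*C[:,1],C[:,2]]
        p=cv2.convexHull((proj(d,W)[:,::-1]*4+1.5).astype(np.float32)).round().astype(int);cv2.fillConvexPoly(m,p,1)
    return cv2.resize(m.astype(np.float32),(640,400),interpolation=cv2.INTER_AREA)
def obs(d,c):
    f=d['frame'].astype(int);m=np.zeros(f.shape[:2],np.uint8);m[c[0]-45:c[0]+45,c[1]-55:c[1]+55]=1
    hsv=d['frame'].max(2);m&=(hsv<135).astype(np.uint8)
    n,l,st,ce=cv2.connectedComponentsWithStats(m);k=l[c[0]-6:c[0]+7,c[1]-6:c[1]+7];k=np.bincount(k[k>0]).argmax();return (l==k).astype(np.float32)
for name,ds in(('t',[(t,(230,335))]),('s',[(s,(222,336))]),('both',[(t,(230,335)),(s,(222,336))])):
    O=[(d,obs(d,c)) for d,c in ds]
    f=lambda v:sum(np.abs(masks(v[0],v[1],v[2],d)-o).sum()/o.sum() for d,o in O)
    best=minimize(f,[.508,.005,-1.6],method='Nelder-Mead',options=dict(initial_simplex=[[.508,.005,-1.6],[.515,.005,-1.6],[.508,.012,-1.6],[.508,.005,-1.5]],xatol=1e-4,fatol=1e-4))
    print(name,best.x.round(4),round(best.fun,3),[o.sum() for _,o in O])
E
```

```text
base [ 515.2 -302. ] [151.   70.7] 68.81 637 0.0128
fork mean [ 0.5313 -0.2615  0.1211] 128
slope n [ 0.148  0.424 -0.894] [ 0.505 -0.332  0.047] [0.43718875 0.39186702 0.16686202]
base [ 491.1 -289.1] [148.2 133.8] 68.72 499 0.0133
fork mean [ 0.5355 -0.2615  0.1175] 131
t [ 0.5098  0.0106 -1.561 ] 0.1 [np.float32(629.0)]
s [ 0.5126  0.0076 -1.5626] 0.145 [np.float32(724.0)]
both [ 0.5111  0.0096 -1.5597] 0.341 [np.float32(629.0), np.float32(724.0)]
```

```bash
cat > plan.py <<'E'
from h import *
from station import robot
ANG=np.radians(68.8); RC=np.array([.517,-.303,0]); e=np.array([np.cos(ANG),np.sin(ANG),0]); ez=np.array([0,0,1.])
px=-(e+ez)/2**.5; pz=(ez-e)/2**.5; py=np.cross(pz,px)
O=RC+e*-.045+ez*.026   # slope start, s=0
RL=np.c_[-px,py,-pz]   # lay: tool x=-px, z=-pz
RL[:,1]=np.cross(RL[:,2],RL[:,0])
RG=np.c_[-pz,RL[:,1],px] # in line grip
RD=np.c_[[0,1,0],[1,0,0],[0,0,-1.]].astype(float) # down, y=+x
def slope(s,h): return O-px*s+pz*h
def yaw(R0,deg): return R.from_euler('z',deg,degrees=True).as_matrix()@R0
def go(p,Rt,base=None):
    st=robot.sense();p0=np.array(st['tool_pos']);R0=R.from_rotvec(st['tool_rot']).as_matrix()
    if base: p0,R0=np.array(base[0]),base[1]
    print('shift',((np.array(p)-p0)@R0/.3).round(3),'turn',(R.from_matrix(R0.T@Rt).as_rotvec()/2/np.pi).round(4),'mm',np.linalg.norm(np.array(p)-p0).round(3))
def st():
    s=robot.sense();print('t',round(s['clock'],2),'p',np.round(s['tool_pos'],4),'rot',np.round(s['tool_rot'],3),'q',np.round(s['q'],2),'F',np.round(s['force'],1),'w',round(s['gripper_width'],4),'g',round(s['grasp_force'],1))
E
python3 - <<'E'
from plan import *
print(RL.round(3),RG.round(3),slope(90,0) if 0 else slope(.09,.021),slope(.17,.008))
A=yaw(RD,.6)
go([.511,-.001,.12],A)
go([.42,.3,.2],yaw(RD,30))
E
```

```text
[[ 0.256  0.932  0.256]
 [ 0.659 -0.362  0.659]
 [ 0.707  0.    -0.707]] [[ 0.256  0.932 -0.256]
 [ 0.659 -0.362 -0.659]
 [-0.707  0.    -0.707]] [ 0.51837069 -0.29946615  0.10448885] [ 0.54215146 -0.23815567  0.15186501]
shift [-1.532 -1.421  0.379] turn [ 0.     -0.      0.1759] mm 0.637
shift [-0.818 -0.653  0.112] turn [0.     0.     0.0943] mm 0.316
```

```bash
python3 -m inch '[-0.1,-0.093,0.0,0,0,0.0115,-0.25,-0.23,0.0,0,0,0.03,-0.4,-0.37,0.05,0,0,0.045,-0.55,-0.51,0.08,0,0,0.06,-0.7,-0.65,0.1,0,0,0.075,-0.8,-0.75,0.1,0,0,0.09,-0.9,-0.85,0.1,0,0,0.105,-0.97,-0.9,0.1,0,0,0.11,-1,-0.93,0.1,0,0,0.115,-1,-0.93,0.1,0,0,0.115]' 0.6 20; python3 -c "
from plan import *
st();go([.511,-.001,.1],yaw(RD,.6));go([.511,-.001,.021],yaw(RD,.6))"
```

```text
clock: 2.45
tool_pos: [0.4326, 0.2018, 0.2036]
tool_rot: [-1.744, -2.613, -0.0]
force: [0.3, 0.4, 0.6]
gripper_width: 0.0548
grasp_force: 0.0
t 2.45 p [0.4326 0.2018 0.2036] rot [-1.744 -2.613 -0.   ] q [-0.74  0.21  0.27  2.06 -0.07  0.88 -0.04] F [0.3 0.4 0.6] w 0.0548 g 0.0
shift [-0.724 -0.018  0.345] turn [ 0.    -0.     0.061] mm 0.241
shift [-0.724 -0.018  0.608] turn [ 0.    -0.     0.061] mm 0.284
```

```bash
python3 -m inch '[-0.15,-0.004,0.03,0,0,0.012,-0.32,-0.01,0.1,0,0,0.03,-0.5,-0.014,0.18,0,0,0.045,-0.62,-0.018,0.26,0,0,0.055,-0.7,-0.018,0.33,0,0,0.061,-0.724,-0.018,0.4,0,0,0.061,-0.724,-0.018,0.46,0,0,0.061,-0.724,-0.018,0.48,0,0,0.061,-0.724,-0.018,0.48,0,0,0.061,-0.724,-0.018,0.48,0,0,0.061]' 0.6 20; python3 - <<'E'
from plan import *
st();go([.511,-.001,.021],yaw(RD,.6))
d=robot.get_image('top');s=robot.get_image('scene')
a=d['frame'][170:300,250:420,::-1];b=s['frame'][150:280,270:440,::-1]
cv2.imwrite('pics/c2.png',np.hstack([cv2.resize(a,(400,306)),cv2.resize(b,(400,306))]))
E
```

```text
clock: 3.7
tool_pos: [0.5112, -0.0006, 0.0602]
tool_rot: [2.209, 2.233, 0.002]
force: [-0.3, 0.4, -0.1]
gripper_width: 0.0552
grasp_force: 0.0
t 3.7 p [ 0.5112 -0.0006  0.0602] rot [2.209e+00 2.233e+00 2.000e-03] q [-0.35  0.51  0.35  2.08 -0.3   0.6   0.23] F [-0.3  0.4 -0.1] w 0.0552 g 0.0
shift [-0.001 -0.001  0.131] turn [ 0.0002 -0.0001  0.0001] mm 0.039
```

View pics/c2.png

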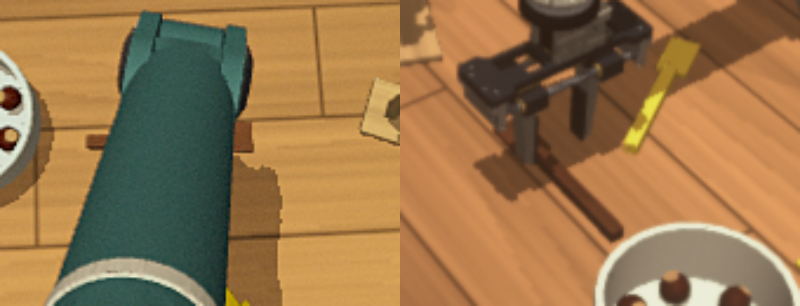

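The fingers straddle the brown handle (scene crop, near 540,150). I'll descend and grip.

```bash
python3 -m inch '[0,0,0.03,0,0,0,0,0,0.06,0,0,0,0,0,0.09,0,0,0,0,0,0.11,0,0,0,0,0,0.122,0,0,0,0,0,0.128,0,0,0,0,0,0.13,0,0,0,0,0,0.13,0,0,0,0,0,0.13,0,0,0,0,0,0.13,0,0,0]' 0.6 20 | head -2;python3 -m inch '[0,0,0,0,0,0,0,0,0,0,0,0,0,0,0,0,0,0,0,0,0,0,0,0,0,0,-0.0,0,0,0,0,0,-0.05,0,0,0,0,0,-0.15,0,0,0,0,0,-0.3,0,0,0,0,0,-0.45,0,0,0,0,0,-0.5,0,0,0]' 0 40; python3 - <<'E'
from plan import *
st();go(slope(.10,.021)+pz*.08,RL)
E
```

```text
clock: 5.05
tool_pos: [0.5109, -0.0012, 0.0207]
clock: 6.3
tool_pos: [0.5121, -0.0012, 0.1739]
tool_rot: [2.208, 2.23, 0.007]
force: [-0.4, -0.1, -0.7]
gripper_width: 0.0155
grasp_force: 40.0
t 6.3 p [ 0.5121 -0.0012  0.1739] rot [2.208 2.23  0.007] q [-0.44  0.32  0.45  2.02 -0.19  0.83  0.13] F [-0.4 -0.1 -0.7] w 0.0155 g 40.0
shift [-1.148 -0.05   0.018] turn [-0.023   0.1231  0.0576] mm 0.345
```

```bash
python3 -m inch '[-0.08,0,-0.03,0,0,0,-0.2,0,-0.08,-0.003,0.015,0.007,-0.35,-0.01,-0.1,-0.006,0.035,0.016,-0.5,-0.02,-0.1,-0.01,0.055,0.026,-0.65,-0.03,-0.1,-0.013,0.075,0.035,-0.78,-0.04,-0.08,-0.017,0.095,0.044,-0.88,-0.045,-0.05,-0.02,0.11,0.052,-0.95,-0.05,0,-0.023,0.121,0.0565,-1,-0.05,0,-0.023,0.123,0.0576,-1,-0.05,0,-0.023,0.123,0.0576]'; python3 - <<'E'
from plan import *
st();go(slope(.10,.021)+pz*.08,RL);go(slope(.10,.021)+pz*.03,RL)
E
```

```text
clock: 7.55
tool_pos: [0.4988, -0.3021, 0.1705]
tool_rot: [-2.116, -1.446, -0.867]
force: [0.4, 0.3, -0.3]
gripper_width: 0.0153
grasp_force: 40.0
t 7.55 p [ 0.4988 -0.3021  0.1705] rot [-2.116 -1.446 -0.867] q [ 0.52  0.69  0.44  1.71 -0.91  1.45  0.99] F [ 0.4  0.3 -0.3] w 0.0153 g 40.0
shift [-0.1    0.058 -0.088] turn [-0.0005  0.0008 -0.0005] mm 0.044
shift [-0.099  0.058  0.078] turn [-0.0005  0.0008 -0.0005] mm 0.042
```

```bash
python3 -m inch '[-0.01,0.01,0,0,0,0,-0.03,0.02,0,0,0,0,-0.05,0.035,0,0,0,0,-0.07,0.05,0.01,0,0,0,-0.09,0.058,0.02,0,0,0,-0.1,0.058,0.04,0,0,0,-0.1,0.058,0.06,0,0,0,-0.1,0.058,0.07,0,0,0,-0.1,0.058,0.07,0,0,0,-0.1,0.058,0.07,0,0,0]' |head -1; python3 - <<'E'
from plan import *
st();go(slope(.10,.021)+pz*.03,RL)
d=robot.get_image('top');s=robot.get_image('scene')
pickle.dump((d,s),open('lay.pkl','wb'))
# expected outline of the hovering paddle and the rest landmarks
a=d['frame'][160:290,370:540,::-1];b=s['frame'][80:210,200:370,::-1]
cv2.imwrite('pics/c3.png',np.hstack([cv2.resize(a,(400,306),interpolation=2),cv2.resize(b,(400,306),interpolation=2)]))
for n in('top','scene'):
  for k in('blade_tip','handle_end'): print(n,k,[(round(r['p'],2),np.round(r['point'])) for r in robot.mark_of(n,k)])
p=robot.sense()['tool_pos'];print('exp',[proj(x,np.array([p+px*.09-pz*.017,p-px*.11-pz*.013])).round() for x in(d,s)])
E
```

```text
clock: 8.8
t 8.8 p [ 0.5126 -0.3137  0.1347] rot [-2.115 -1.446 -0.868] q [ 0.53  0.76  0.42  1.67 -0.94  1.43  1.02] F [ 0.6 -0.1 -1.2] w 0.0156 g 40.0
shift [-0.002  0.001  0.008] turn [-0.0004  0.0006 -0.0004] mm 0.002
top blade_tip [(0.89, array([274., 237.])), (0.72, array([316., 359.])), (0.57, array([228., 458.]))]
top handle_end [(0.82, array([350., 234.])), (0.55, array([259., 319.])), (0.51, array([199., 424.])), (0.18, array([142., 303.]))]
scene blade_tip [(0.95, array([265., 441.])), (0.85, array([170., 392.])), (0.68, array([129., 266.]))]
scene handle_end [(0.74, array([232., 501.])), (0.71, array([215., 364.])), (0.53, array([114., 273.]))]
exp [array([[226., 458.],
       [198., 424.]]), array([[132., 267.],
       [115., 271.]])]
```

View pics/c3.png

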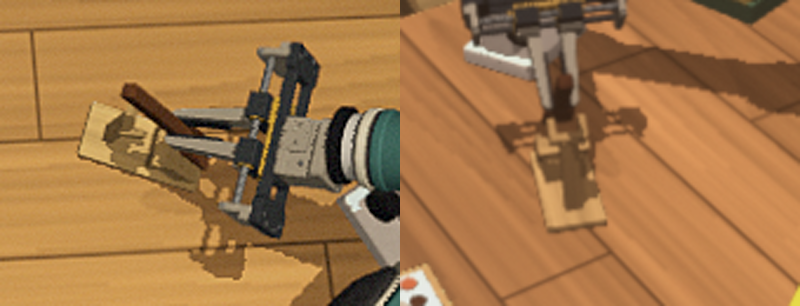

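The paddle hovers over the rest, lined up with the pocket and fork, and the marks match the expected pixels. I'll lower it along the slope normal.

```bash
python3 -m inch '[0,0,0.01,0,0,0,0,0,0.025,0,0,0,0,0,0.04,0,0,0,0,0,0.055,0,0,0,0,0,0.068,0,0,0,0,0,0.08,0,0,0,0,0,0.09,0,0,0,0,0,0.096,0,0,0,0,0,0.1,0,0,0,0,0,0.1,0,0,0]'; python3 -c "
from plan import *
st();go(slope(.09,.021),RL)"
```

```text
clock: 10.35
tool_pos: [0.5201, -0.2939, 0.1132]
tool_rot: [-2.115, -1.446, -0.868]
force: [0.5, 0.3, -0.3]
gripper_width: 0.0156
grasp_force: 40.0
t 10.35 p [ 0.5201 -0.2939  0.1132] rot [-2.115 -1.446 -0.868] q [ 0.51  0.78  0.4   1.7  -0.96  1.38  1.03] F [ 0.5  0.3 -0.3] w 0.0156 g 40.0
shift [-0.034  0.001  0.007] turn [-0.0005  0.0006 -0.0004] mm 0.01
```

```bash
python3 -m inch '[0,0,0.003,0,0,0,-0.006,0,0.005,0,0,0,-0.012,0,0.006,0,0,0,-0.018,0,0.007,0,0,0,-0.022,0,0.007,0,0,0,-0.026,0,0.008,0,0,0,-0.03,0,0.008,0,0,0,-0.034,0,0.009,0,0,0,-0.036,0,0.01,0,0,0,-0.036,0,0.01,0,0,0]'; python3 -c "
from plan import *
st();go(slope(.09,.021),RL)"
```

```text
clock: 11.6
tool_pos: [0.5182, -0.2993, 0.1043]
tool_rot: [-2.114, -1.446, -0.869]
force: [-0.5, -0.3, 4.8]
gripper_width: 0.0155
grasp_force: 40.0
t 11.6 p [ 0.5182 -0.2993  0.1043] rot [-2.114 -1.446 -0.869] q [ 0.52  0.79  0.4   1.69 -0.97  1.38  1.05] F [-0.5 -0.3  4.8] w 0.0155 g 40.0
shift [ 0.     0.001 -0.001] turn [-0.0004  0.0005 -0.0003] mm 0.0
```

```bash
python3 -m inch '[0,0,0,0,0,0,0,0,0,0,0,0,0,0,0,0,0,0,0,0,0,0,0,0,0,0,-0.02,0,0,0,0,0,-0.06,0,0,0,0,0,-0.14,0,0,0,0,0,-0.25,0,0,0,0,0,-0.35,0,0,0,0,0,-0.4,0,0,0]' 0.55 20; python3 - <<'E'
from plan import *
st()
d=robot.get_image('top');s=robot.get_image('scene')
H=slope(.2,.008);L=slope(0,.004)
print('exp top',proj(d,[L,H]).round(1).tolist(),'scene',proj(s,[L,H]).round(1).tolist())
for n in('top','scene'):
  for k in('blade_tip','handle_end'): print(n,k,[(round(r['p'],2),np.round(r['point'],1)) for r in robot.mark_of(n,k)])
a=d['frame'][160:290,370:540,::-1];b=s['frame'][80:210,200:370,::-1]
cv2.imwrite('pics/c4.png',np.hstack([cv2.resize(a,(400,306),interpolation=2),cv2.resize(b,(400,306),interpolation=2)]))
go(slope(.27,.008),RG)
go(slope(.17,.008),RG)
E
```

```text
clock: 12.85
tool_pos: [0.4869, -0.3809, 0.1908]
tool_rot: [-2.119, -1.446, -0.868]
force: [-0.8, 0.3, 0.4]
gripper_width: 0.0512
grasp_force: 0.0
t 12.85 p [ 0.4869 -0.3809  0.1908] rot [-2.119 -1.446 -0.868] q [ 0.61  0.74  0.46  1.55 -0.88  1.57  0.99] F [-0.8  0.3  0.4] w 0.0512 g 0.0
exp top [[225.5, 449.1], [198.8, 415.0]] scene [[143.3, 268.2], [128.5, 272.9]]
top blade_tip [(0.84, array([224.9, 449.9])), (0.82, array([271.3, 236.4])), (0.7, array([318.7, 362.6]))]
top handle_end [(0.87, array([257.6, 319.3])), (0.73, array([225.7, 253.6])), (0.6, array([351.1, 234.8])), (0.59, array([199.1, 417.5])), (0.32, array([140., 301.]))]
scene blade_tip [(0.95, array([168.6, 388. ])), (0.85, array([267.7, 444.2]))]
scene handle_end [(0.87, array([234. , 501.5])), (0.66, array([214.3, 366.5])), (0.39, array([128.5, 270.5]))]
shift [0.6   0.001 0.434] turn [-1.000e-03 -2.496e-01  2.000e-04] mm 0.222
shift [0.267 0.002 0.435] turn [-1.000e-03 -2.496e-01  2.000e-04] mm 0.153
```

View pics/c4.png

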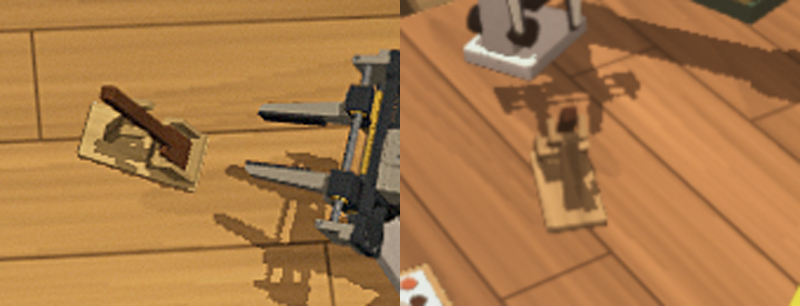

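The paddle is seated in the rest, blade end down, and released. Top shows the blade at (225,450) and the handle end at (199,417). I'll swing round to the in-line grip.

```bash
python3 -m inch '[0.05,0,-0.02,0,-0.02,0,0.15,0,-0.04,0,-0.048,0,0.28,0,-0.04,0,-0.076,0,0.42,0,0,0,-0.104,0,0.54,0,0.06,0,-0.132,0,0.62,0,0.14,0,-0.16,0,0.67,0,0.24,0,-0.188,0,0.69,0,0.34,0,-0.216,0,0.68,0,0.41,0,-0.24,0,0.67,0,0.434,0,-0.2496,0]' 0.55 20; python3 - <<'E'
from plan import *
st()
go(slope(.26,.008),RG)
go(slope(.17,.008),RG)
E
```

```text
clock: 14.4
tool_pos: [0.5732, -0.1546, 0.2344]
tool_rot: [2.102, 1.458, -0.886]
force: [-0.3, -0.6, -0.3]
gripper_width: 0.0506
grasp_force: 0.0
t 14.4 p [ 0.5732 -0.1546  0.2344] rot [ 2.102  1.458 -0.886] q [-0.69  0.7   0.82  1.7   0.27  1.2  -0.42] F [-0.3 -0.6 -0.3] w 0.0506 g 0.0
shift [-0.015  0.004  0.105] turn [-0.0001  0.0009  0.0019] mm 0.032
shift [-0.013  0.004  0.405] turn [-0.0001  0.0009  0.0019] mm 0.121
```

```bash
python3 -m inch '[-0.013,0.004,0.05,0,0.001,0.002,-0.013,0.004,0.12,0,0.001,0.002,-0.013,0.004,0.2,0,0.001,0.002,-0.013,0.004,0.27,0,0.001,0.002,-0.013,0.004,0.33,0,0.001,0.002,-0.013,0.004,0.37,0,0.001,0.002,-0.013,0.004,0.395,0,0.001,0.002,-0.013,0.004,0.405,0,0.001,0.002,-0.013,0.004,0.405,0,0.001,0.002,-0.013,0.004,0.405,0,0.001,0.002]' 0.55 20; python3 - <<'E'
from plan import *
st()
go(slope(.17,.008),RG)
d=robot.get_image('top');s=robot.get_image('scene')
a=d['frame'][160:290,370:540,::-1];b=s['frame'][80:210,200:370,::-1]
cv2.imwrite('pics/c5.png',np.hstack([cv2.resize(a,(400,306),interpolation=2),cv2.resize(b,(400,306),interpolation=2)]))
E
```

```text
clock: 15.65
tool_pos: [0.5419, -0.2422, 0.155]
tool_rot: [2.123, 1.438, -0.868]
force: [0.6, 0.5, -1.0]
gripper_width: 0.0506
grasp_force: 0.0
t 15.65 p [ 0.5419 -0.2422  0.155 ] rot [ 2.123  1.438 -0.868] q [-0.56  0.78  0.81  1.82  0.27  0.95 -0.42] F [ 0.6  0.5 -1. ] w 0.0506 g 0.0
shift [ 0.016 -0.004 -0.002] turn [-0.0003 -0.0009 -0.0015] mm 0.005
```

View pics/c5.png

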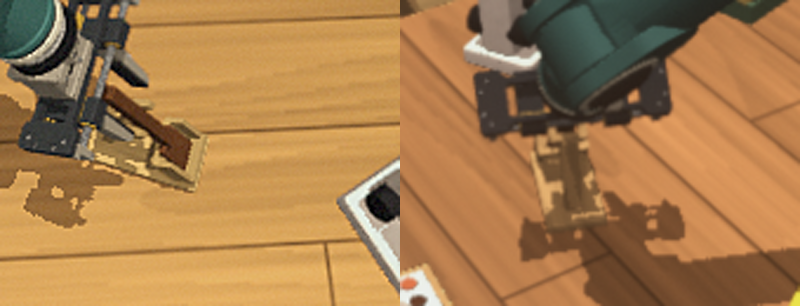

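The fingers bracket the handle top beyond the fork. I'll correct by 5 mm, close, and lift along the slope normal.

```bash
python3 -m inch '[0.008,-0.002,0,0,0,0,0.016,-0.004,0,0,-0.001,-0.0015,0.016,-0.004,0,0,-0.001,-0.0015,0.016,-0.004,0,0,-0.001,-0.0015,0.016,-0.004,0,0,-0.001,-0.0015,0.016,-0.004,0,0,-0.001,-0.0015,0.016,-0.004,0,0,-0.001,-0.0015,0.016,-0.004,0,0,-0.001,-0.0015,0.016,-0.004,0,0,-0.001,-0.0015,0.016,-0.004,0,0,-0.001,-0.0015]' 0.55 20 |head -2; python3 -m inch '[0,0,0,0,0,0,0,0,0,0,0,0,0,0,0,0,0,0,0,0,0,0,0,0,-0.01,0,-0.005,0,0,0,-0.04,0,-0.01,0,0,0,-0.08,0,-0.01,0,0,0,-0.13,0,-0.01,0,0,0,-0.18,0,-0.01,0,0,0,-0.2,0,-0.01,0,0,0]' 0 55; python3 - <<'E'
from plan import *
st()
s=robot.sense();p=s['tool_pos'];Rr=R.from_rotvec(s['tool_rot']).as_matrix()
d=robot.get_image('top');s=robot.get_image('scene')
for x,n in((d,'top'),(s,'scene')): print('exp tip',proj(x,[p+Rr[:,2]*.17]).round(1).tolist(),[(round(r['p'],2),np.round(r['point'],1)) for r in robot.mark_of(n,'blade_tip')])
go([.45,-.05,.33],yaw(RD,0))
E
```

```text
clock: 17.0
tool_pos: [0.5416, -0.239, 0.1514]
clock: 18.25
tool_pos: [0.5265, -0.2778, 0.1971]
tool_rot: [2.115, 1.443, -0.878]
force: [0.6, 0.2, -0.7]
gripper_width: 0.016
grasp_force: 55.0
t 18.25 p [ 0.5265 -0.2778  0.1971] rot [ 2.115  1.443 -0.878] q [-0.54  0.7   0.86  1.84  0.32  0.97 -0.36] F [ 0.6  0.2 -0.7] w 0.016 g 55.0
exp tip [[228.4, 471.2]] [(0.85, array([317.2, 361.1])), (0.6, array([228.2, 469.5]))]
exp tip [[120.4, 265.1]] [(0.83, array([267.9, 442.6])), (0.81, array([168. , 393.6])), (0.62, array([120.4, 265.5])), (0.43, array([127.4, 273.8]))]
shift [ 0.114 -0.514 -0.747] turn [-0.0236  0.1236 -0.0559] mm 0.274
```

```bash
python3 - <<'E'
from plan import *
t,s=[pickle.load(open(f'{n}0.pkl','rb')) for n in('top','scene')]
C=np.array([.5415,.2546])
# dark conker blobs in the top picture within the crock
f=t['frame'];px=np.argwhere(np.ones(f.shape[:2],bool));W=atz(t,px,.025)
m=(np.linalg.norm(W[:,:2]-C+[.0018,-.0009],axis=1)<.076).reshape(f.shape[:2])&(f.min(2)<90)
n,l,stt,ce=cv2.connectedComponentsWithStats(m.astype(np.uint8))
pts=[]
for i in range(1,n):
    if stt[i,4]>20:
        q=atz(t,ce[i][::-1],.027)[0][:2]+[.0018,-.0009];pts.append(q);print('conker',stt[i,4],ce[i].round(),((q-C)*1000).round(1))
for n_ in('top',):pass
pts=np.array(pts)
def clr(c,a):
    d=pts-c;u=np.array([np.cos(a),np.sin(a)]);x=np.abs(d@u)-.018;y=np.abs(d@np.array([-u[1],u[0]]))-.004
    return np.hypot(np.maximum(x,0),np.maximum(y,0)).min()-.015
best=[]
for r in np.arange(.0,.056,.004):
  for th in np.radians(np.arange(0,360,5)):
    c=C+r*np.array([np.cos(th),np.sin(th)])
    for a in np.radians(np.arange(-50,60,10)): best.append((clr(c,a),r,np.degrees(th),np.degrees(a)))
best.sort(reverse=True);[print(np.round(b,4)) for b in best[:300:25]]
print([np.round(b,4) for b in best if .038<b[1]<.046][:5])
E
```

```text
conker 62 [239. 204.] [ 48.7 -14. ]
conker 83 [222. 205.] [48.4 34.7]
conker 78 [254. 211.] [ 25.3 -54.9]
conker 92 [215. 222.] [ 0.3 55.4]
conker 84 [238. 223.] [-4.7 -9. ]
conker 66 [253. 229.] [-23.5 -51.5]
conker 85 [222. 235.] [-36.9  34.7]
conker 84 [238. 242.] [-58.4  -9. ]
[ 1.11e-02  2.00e-02  7.00e+01 -2.00e+01]
[ 9.8e-03  2.0e-02  4.0e+01 -4.0e+01]
[ 9.e-03  2.e-02  5.e+01 -5.e+01]
[8.3e-03 2.0e-02 8.5e+01 0.0e+00]
[ 7.6e-03  2.8e-02  8.0e+01 -1.0e+01]
[ 7.2e-03  3.2e-02  4.0e+01 -4.0e+01]
[6.90e-03 2.00e-02 1.25e+02 2.00e+01]
[6.7e-03 2.0e-02 9.0e+01 2.0e+01]
[6.50e-03 5.20e-02 2.15e+02 5.00e+01]
[6.30e-03 4.80e-02 2.15e+02 5.00e+01]
[ 6.1e-03  1.6e-02  5.0e+01 -2.0e+01]
[ 5.9e-03  2.0e-02  6.5e+01 -5.0e+01]
[array([6.0e-03, 4.0e-02, 6.5e+01, 5.0e+01]), array([5.3e-03, 4.0e-02, 1.5e+01, 0.0e+00]), array([5.0e-03, 4.4e-02, 6.5e+01, 5.0e+01]), array([ 4.9e-03,  4.4e-02,  1.5e+01, -1.0e+01]), array([ 4.80e-03,  4.40e-02,  1.65e+02, -2.00e+01])]
```

```bash
python3 - <<'E'
from h import *
t=pickle.load(open('top0.pkl','rb'));cv2.imwrite('pics/crk.png',cv2.resize(t['frame'][180:260,190:275,::-1],(510,480),interpolation=2))
E
```

```text
(no output)
```

View pics/crk.png

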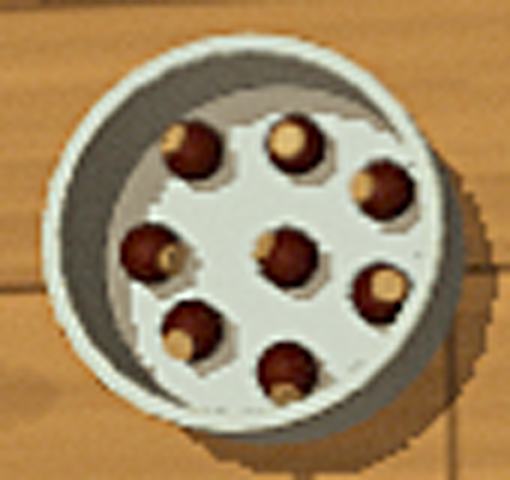

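Conkers show as seven round the ring and one at the centre (crop 288,258), with the widest gap towards +y of the centre one. I'll insert there, blade width at −10°.

```bash
python3 - <<'E'
from plan import *
go([.52,-.04,.33],yaw(RD,-10))
E
```

```text
shift [ 0.196 -0.309 -0.829] turn [-0.0126  0.1247 -0.0296] mm 0.272
```

```bash
python3 -m inch '[0,-0.02,-0.05,0,0,0,0,-0.05,-0.15,0,0,0,0.02,-0.1,-0.28,-0.001,0.012,-0.003,0.05,-0.15,-0.42,-0.003,0.03,-0.008,0.09,-0.2,-0.55,-0.005,0.052,-0.013,0.13,-0.25,-0.66,-0.007,0.074,-0.018,0.17,-0.28,-0.75,-0.009,0.096,-0.023,0.19,-0.3,-0.8,-0.012,0.115,-0.028,0.196,-0.309,-0.825,-0.0126,0.1247,-0.0296,0.196,-0.309,-0.829,-0.0126,0.1247,-0.0296]'; python3 - <<'E'
from plan import *
st();go([.5455,.2746,.32],yaw(RD,-10))
E
```

```text
clock: 19.7
tool_pos: [0.5196, -0.0404, 0.331]
tool_rot: [2.407, 2.018, 0.001]
force: [0.2, 0.3, 0.1]
gripper_width: 0.0158
grasp_force: 55.0
t 19.7 p [ 0.5196 -0.0404  0.331 ] rot [2.407e+00 2.018e+00 1.000e-03] q [-0.63  0.17  0.74  1.84 -0.12  1.18 -0.03] F [0.2 0.3 0.1] w 0.0158 g 55.0
shift [ 1.049 -0.098  0.037] turn [ 0.     -0.     -0.0001] mm 0.316
```

```bash
python3 -m inch '[0.06,-0.01,0,0,0,0,0.18,-0.02,0,0,0,0,0.33,-0.03,0,0,0,0,0.5,-0.05,0,0,0,0,0.66,-0.06,0,0,0,0,0.8,-0.08,0.01,0,0,0,0.9,-0.09,0.02,0,0,0,0.97,-0.098,0.03,0,0,0,1,-0.098,0.035,0,0,0,1,-0.098,0.035,0,0,0]'; python3 - <<'E'
from plan import *
st();go([.5455,.2746,.19],yaw(RD,-10))
S=robot.sense();p=np.array(S['tool_pos']);Rr=R.from_rotvec(S['tool_rot']).as_matrix()
d=robot.get_image('top');s=robot.get_image('scene')
for x,n in((d,'top'),(s,'scene')): print('exp tip',proj(x,[p+Rr[:,2]*.17]).round(1).tolist(),[(round(r['p'],2),np.round(r['point'],1)) for r in robot.mark_of(n,'blade_tip')])
for x in(d,s):
    P,_=cloud(x);k=(np.linalg.norm(P[:,:2]-[.5415,.2546],axis=1)<.12)&(P[:,2]>.074)&(P[:,2]<.086);Q=P[k]
    A=np.c_[2*Q[:,:2],np.ones(len(Q))];v=np.linalg.lstsq(A,(Q[:,:2]**2).sum(1),rcond=None)[0];print('crock',v[:2].round(4))
cv2.imwrite('pics/c6.png',cv2.resize(s['frame'][130:350,290:510,::-1],(550,550),interpolation=2))
E
```

```text
clock: 20.95
tool_pos: [0.5434, 0.26, 0.3193]
tool_rot: [2.407, 2.018, -0.002]
force: [-0.1, -0.3, -0.4]
gripper_width: 0.0154
grasp_force: 55.0
t 20.95 p [0.5434 0.26   0.3193] rot [ 2.407e+00  2.018e+00 -2.000e-03] q [-0.94  0.34  0.57  1.66 -0.19  1.21 -0.5 ] F [-0.1 -0.3 -0.4] w 0.0154 g 55.0
shift [ 0.05  -0.001  0.431] turn [-0.      0.0002 -0.0001] mm 0.13
exp tip [[211.8, 221.7]] [(0.83, array([317.2, 359.1])), (0.63, array([212.5, 218.6])), (0.57, array([273.8, 237.5])), (0.38, array([223.2, 237.9]))]
exp tip [[256.7, 402.5]] [(0.71, array([254.2, 403.6])), (0.58, array([221. , 410.3])), (0.56, array([170.9, 389.7]))]
crock [0.5395 0.2555]
crock [0.5434 0.2537]
```

View pics/c6.png

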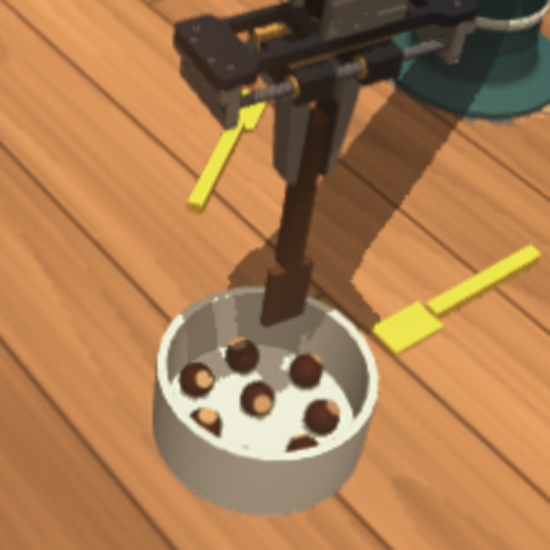

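The paddle hangs upright with its blade over the gap. I'll lower it.

```bash
python3 -m inch '[0.02,0,0,0,0,0,0.037,0,0.03,0,0,0,0.037,0,0.08,0,0,0,0.037,0,0.14,0,0,0,0.037,0,0.2,0,0,0,0.037,0,0.26,0,0,0,0.037,0,0.31,0,0,0,0.037,0,0.35,0,0,0,0.037,0,0.38,0,0,0,0.037,0,0.4,0,0,0]';python3 -m inch '[0,0,0.01,0,0,0,0,0,0.018,0,0,0,0,0,0.025,0,0,0,0,0,0.03,0,0,0,0,0,0.034,0,0,0,0,0,0.038,0,0,0,0,0,0.042,0,0,0,0,0,0.046,0,0,0,0,0,0.05,0,0,0,0,0,0.05,0,0,0]'
```

```text
clock: 22.4
tool_pos: [0.5453, 0.2712, 0.1992]
tool_rot: [2.407, 2.019, -0.0]
force: [0.2, 0.3, 0.4]
gripper_width: 0.0159
grasp_force: 55.0
clock: 23.65
tool_pos: [0.5452, 0.2712, 0.1845]
tool_rot: [2.407, 2.019, -0.001]
force: [-0.1, -0.4, -0.9]
gripper_width: 0.0159
grasp_force: 55.0
```

```bash
python3 -m inch '[0,0,0.002,0,0,0,0,0,0.004,0,0,0,0,0,0.006,0,0,0,0,0,0.008,0,0,0,0,0,0.01,0,0,0,0,0,0.012,0,0,0,0,0,0.013,0,0,0,0,0,0.014,0,0,0,0,0,0.014,0,0,0,0,0,0.014,0,0,0]'
```

```text
clock: 24.9
tool_pos: [0.5452, 0.2712, 0.1804]
tool_rot: [2.407, 2.019, -0.001]
force: [-0.4, -0.9, -0.2]
gripper_width: 0.0162
grasp_force: 55.0
```

```bash
python3 -m inch '[0,0,0.001,0,0,0,0,0,0.002,0,0,0,0,0,0.004,0,0,0,0,0,0.005,0,0,0,0,0,0.006,0,0,0,0,0,0.007,0,0,0,0,0,0.008,0,0,0,0,0,0.009,0,0,0,0,0,0.01,0,0,0,0,0,0.01,0,0,0]'
```

```text
clock: 26.15
tool_pos: [0.5454, 0.2712, 0.179]
tool_rot: [-2.407, -2.018, -0.001]
force: [-3.2, -2.0, 11.8]
gripper_width: 0.0157
grasp_force: 55.0
```

Floor touched at TCP 0.179. I'll raise to about 4 mm above it and move out to 42 mm radius.

```bash
python3 -m inch '[0,0,-0.008,0,0,0,0,0,-0.015,0,0,0,0,0,-0.018,0,0,0,0.008,0,-0.019,0,0,0,0.02,0,-0.019,0,0,0,0.033,0,-0.019,0,0,0,0.046,0,-0.019,0,0,0,0.058,0,-0.019,0,0,0,0.068,0,-0.019,0,0,0,0.073,0,-0.019,0,0,0]' && python3 -m inch '[-0.0017,0.0219,0,0,0,0,-0.0069,0.0433,0,0,0,0,-0.0153,0.0636,0,0,0,0,-0.0267,0.0823,0,0,0,0,-0.041,0.099,0,0,0,0,-0.0577,0.1133,0,0,0,0,-0.0764,0.1247,0,0,0,0,-0.0967,0.1332,0,0,0,0,-0.1181,0.1383,0,0,0,0,-0.14,0.14,0,0,0,0]'; python3 - <<'E'
from plan import *
st();d=robot.get_image('top');s=robot.get_image('scene')
for x in(d,s):
    P,_=cloud(x);k=(np.linalg.norm(P[:,:2]-[.5415,.2546],axis=1)<.12)&(P[:,2]>.074)&(P[:,2]<.086);Q=P[k]
    A=np.c_[2*Q[:,:2],np.ones(len(Q))];v=np.linalg.lstsq(A,(Q[:,:2]**2).sum(1),rcond=None)[0];print('crock',v[:2].round(4),len(Q))
cv2.imwrite('pics/c7.png',cv2.resize(s['frame'][130:350,290:510,::-1],(550,550),interpolation=2))
E
```

```text
clock: 27.4
tool_pos: [0.549, 0.293, 0.183]
tool_rot: [2.407, 2.019, -0.001]
force: [-0.5, 0.4, -1.3]
gripper_width: 0.0158
grasp_force: 55.0
clock: 28.65
tool_pos: [0.5841, 0.244, 0.1835]
tool_rot: [2.407, 2.018, 0.003]
force: [0.1, -0.1, -0.8]
gripper_width: 0.0155
grasp_force: 55.0
t 28.65 p [0.5841 0.244  0.1835] rot [2.407 2.018 0.003] q [-0.83  0.52  0.52  1.72 -0.3   0.98 -0.37] F [ 0.1 -0.1 -0.8] w 0.0155 g 55.0
crock [0.5379 0.2547] 492
crock [0.5422 0.2547] 1027
```

```bash
python3 -m inch '[-0.0219,-0.0017,0,0,0,0,-0.0433,-0.0069,0,0,0,0,-0.0636,-0.0153,0,0,0,0,-0.0823,-0.0267,0,0,0,0,-0.099,-0.041,0,0,0,0,-0.1133,-0.0577,0,0,0,0,-0.1247,-0.0764,0,0,0,0,-0.1332,-0.0967,0,0,0,0,-0.1383,-0.1181,0,0,0,0,-0.14,-0.14,0,0,0,0]' && python3 -m inch '[0.0017,-0.0219,0,0,0,0,0.0069,-0.0433,0,0,0,0,0.0153,-0.0636,0,0,0,0,0.0267,-0.0823,0,0,0,0,0.041,-0.099,0,0,0,0,0.0577,-0.1133,0,0,0,0,0.0764,-0.1247,0,0,0,0,0.0967,-0.1332,0,0,0,0,0.1181,-0.1383,0,0,0,0,0.14,-0.14,0,0,0,0]' && python3 -m inch '[0.0219,0.0017,0,0,0,0,0.0433,0.0069,0,0,0,0,0.0636,0.0153,0,0,0,0,0.0823,0.0267,0,0,0,0,0.099,0.041,0,0,0,0,0.1133,0.0577,0,0,0,0,0.1247,0.0764,0,0,0,0,0.1332,0.0967,0,0,0,0,0.1383,0.1181,0,0,0,0,0.14,0.14,0,0,0,0]'; python3 - <<'E'
from plan import *
st();d=robot.get_image('top');s=robot.get_image('scene')
S=robot.sense();p=np.array(S['tool_pos']);Rr=R.from_rotvec(S['tool_rot']).as_matrix()
for x in(d,s):
    P,_=cloud(x);k=(np.linalg.norm(P[:,:2]-[.5415,.2546],axis=1)<.12)&(P[:,2]>.074)&(P[:,2]<.086);Q=P[k]
    A=np.c_[2*Q[:,:2],np.ones(len(Q))];v=np.linalg.lstsq(A,(Q[:,:2]**2).sum(1),rcond=None)[0];print('crock',v[:2].round(4),len(Q))
cv2.imwrite('pics/c7.png',cv2.resize(s['frame'][130:350,290:510,::-1],(550,550),interpolation=2))
E
```

```text
clock: 30.0
tool_pos: [0.5345, 0.2085, 0.1831]
tool_rot: [2.407, 2.016, -0.001]
force: [0.8, -0.2, 0.4]
gripper_width: 0.0156
grasp_force: 55.0
clock: 31.25
tool_pos: [0.5054, 0.2586, 0.1848]
tool_rot: [2.403, 2.013, 0.014]
force: [8.8, -1.4, -1.4]
gripper_width: 0.0155
grasp_force: 55.0
clock: 32.5
tool_pos: [0.5492, 0.2941, 0.1832]
tool_rot: [-2.406, -2.018, -0.002]
force: [-1.0, 0.9, -0.9]
gripper_width: 0.0159
grasp_force: 55.0
t 32.5 p [0.5492 0.2941 0.1832] rot [-2.406e+00 -2.018e+00 -2.000e-03] q [-0.92  0.51  0.51  1.74 -0.29  0.97 -0.47] F [-1.   0.9 -0.9] w 0.0159 g 55.0
crock [0.5391 0.2534] 573
crock [0.5437 0.2528] 937
```

View pics/c7.png

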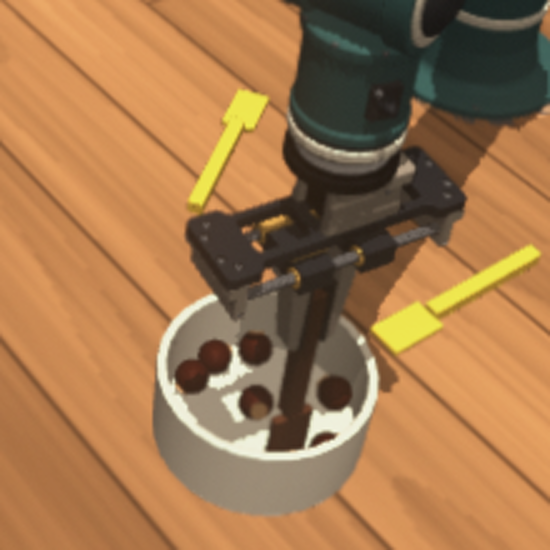

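Conkers are being carried round and the crock has barely moved, but one got pinched (8.8 N) where the blade points radially. I'll do the second round slightly narrower along the blade width.

```bash
python3 -m inch '[-0.0017,0.0172,0,0,0,0,-0.0069,0.034,0,0,0,0,-0.0153,0.0499,0,0,0,0,-0.0267,0.0647,0,0,0,0,-0.041,0.0778,0,0,0,0,-0.0577,0.089,0,0,0,0,-0.0764,0.098,0,0,0,0,-0.0967,0.1046,0,0,0,0,-0.1181,0.1086,0,0,0,0,-0.14,0.11,0,0,0,0]' && python3 -m inch '[-0.0219,-0.0014,0,0,0,0,-0.0433,-0.0054,0,0,0,0,-0.0636,-0.012,0,0,0,0,-0.0823,-0.021,0,0,0,0,-0.099,-0.0322,0,0,0,0,-0.1133,-0.0453,0,0,0,0,-0.1247,-0.0601,0,0,0,0,-0.1332,-0.076,0,0,0,0,-0.1383,-0.0928,0,0,0,0,-0.14,-0.11,0,0,0,0]' && python3 -m inch '[0.0017,-0.0172,0,0,0,0,0.0069,-0.034,0,0,0,0,0.0153,-0.0499,0,0,0,0,0.0267,-0.0647,0,0,0,0,0.041,-0.0778,0,0,0,0,0.0577,-0.089,0,0,0,0,0.0764,-0.098,0,0,0,0,0.0967,-0.1046,0,0,0,0,0.1181,-0.1086,0,0,0,0,0.14,-0.11,0,0,0,0]' && python3 -m inch '[0.0219,0.0014,0,0,0,0,0.0433,0.0054,0,0,0,0,0.0636,0.012,0,0,0,0,0.0823,0.021,0,0,0,0,0.099,0.0322,0,0,0,0,0.1133,0.0453,0,0,0,0,0.1247,0.0601,0,0,0,0,0.1332,0.076,0,0,0,0,0.1383,0.0928,0,0,0,0,0.14,0.11,0,0,0,0]'; python3 - <<'E'
from plan import *
st();d=robot.get_image('top');s=robot.get_image('scene')
for x in(d,s):
    P,_=cloud(x);k=(np.linalg.norm(P[:,:2]-[.5415,.2546],axis=1)<.12)&(P[:,2]>.074)&(P[:,2]<.086);Q=P[k]
    A=np.c_[2*Q[:,:2],np.ones(len(Q))];v=np.linalg.lstsq(A,(Q[:,:2]**2).sum(1),rcond=None)[0];print('crock',v[:2].round(4),len(Q))
E
```

```text
clock: 33.85
tool_pos: [0.5744, 0.2452, 0.1831]
tool_rot: [2.407, 2.018, 0.0]
force: [-0.0, -0.0, 0.3]
gripper_width: 0.0158
grasp_force: 55.0
clock: 35.1
tool_pos: [0.534, 0.2099, 0.1831]
tool_rot: [2.407, 2.019, -0.001]
force: [-0.0, -0.2, -1.1]
gripper_width: 0.0155
grasp_force: 55.0
clock: 36.35
tool_pos: [0.5093, 0.2576, 0.1831]
tool_rot: [2.407, 2.019, -0.0]
force: [-0.5, -0.3, -0.4]
gripper_width: 0.0159
grasp_force: 55.0
clock: 37.6
tool_pos: [0.5494, 0.2927, 0.1831]
tool_rot: [2.407, 2.019, -0.001]
force: [0.1, -1.0, -1.0]
gripper_width: 0.0157
grasp_force: 55.0
t 37.6 p [0.5494 0.2927 0.1831] rot [ 2.407e+00  2.019e+00 -1.000e-03] q [-0.92  0.5   0.5   1.74 -0.29  0.97 -0.48] F [ 0.1 -1.  -1. ] w 0.0157 g 55.0
crock [0.539  0.2534] 568
crock [0.5437 0.2528] 960
```

```bash
python3 -m inch '[-0.0017,0.0172,0,0,0,0,-0.0069,0.034,0,0,0,0,-0.0153,0.0499,0,0,0,0,-0.0267,0.0647,0,0,0,0,-0.041,0.0778,0,0,0,0,-0.0577,0.089,0,0,0,0,-0.0764,0.098,0,0,0,0,-0.085,0.1,0,0,0,0,-0.09,0.09,0,0,0,0,-0.095,0.08,0,0,0,0]' | head -4 && python3 -m inch '[0,0,-0.01,0,0,0,0,0,-0.04,0,0,0,0,0,-0.09,0,0,0,0,0,-0.15,0,0,0,0,0,-0.22,0,0,0,0,0,-0.3,0,0,0,0,0,-0.38,0,0,0,0,0,-0.45,0,0,0,0,0,-0.49,0,0,0,0,0,-0.5,0,0,0]'; python3 - <<'E'
from plan import *
st()
go([.52,-.04,.33],yaw(RD,-10))
S=robot.sense();p=np.array(S['tool_pos']);Rr=R.from_rotvec(S['tool_rot']).as_matrix()
d=robot.get_image('top');s=robot.get_image('scene')
for x,n in((d,'top'),(s,'scene')): print('exp tip,end',proj(x,[p+Rr[:,2]*.169+Rr[:,0]*.004]).round(1).tolist(),[(round(r['p'],2),np.round(r['point'],1)) for r in robot.mark_of(n,'blade_tip')])
cv2.imwrite('pics/c8.png',np.hstack([cv2.resize(s['frame'][130:350,290:510,::-1],(400,400),interpolation=2),cv2.resize(d['frame'][160:280,170:290,::-1],(400,400),interpolation=2)]))
E
```

```text
clock: 38.95
tool_pos: [0.5673, 0.2607, 0.183]
tool_rot: [-2.407, -2.019, 0.001]
force: [-0.2, -0.8, -0.1]
clock: 40.2
tool_pos: [0.568, 0.2606, 0.3342]
tool_rot: [2.407, 2.019, 0.002]
force: [-0.2, 0.3, -0.9]
gripper_width: 0.0158
grasp_force: 55.0
t 40.2 p [0.568  0.2606 0.3342] rot [2.407e+00 2.019e+00 2.000e-03] q [-0.9   0.37  0.56  1.58 -0.2   1.25 -0.48] F [-0.2  0.3 -0.9] w 0.0158 g 55.0
shift [-1.015  0.017  0.013] turn [ 0.0002 -0.0001 -0.0001] mm 0.304
exp tip,end [[200.5, 218.1]] [(0.83, array([274. , 237.1])), (0.72, array([199.9, 217.2])), (0.6, array([317.1, 361.3])), (0.54, array([196.3, 235.9]))]
exp tip,end [[258.6, 394.8]] [(0.88, array([264.7, 443.5])), (0.78, array([169.5, 391.1])), (0.67, array([255.5, 393.4]))]
```

View pics/c8.png

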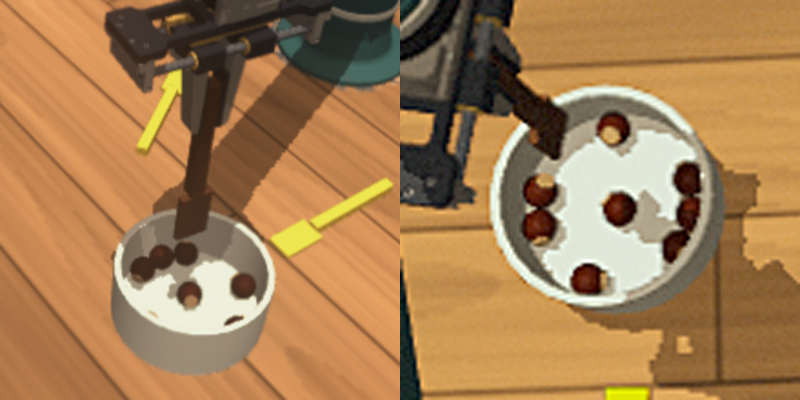

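All eight conkers are in the crock (top crop: 1 up, 2 left, 1 centre, 3 right, 1 below). I'll return to the rest.

```bash
python3 -m inch '[-0.06,0,0,0,0,0,-0.18,0,0,0,0,0,-0.33,0.01,0,0,0,0,-0.5,0.01,0,0,0,0,-0.66,0.015,0,0,0,0,-0.8,0.017,0,0,0,0,-0.9,0.017,0.01,0,0,0,-0.97,0.017,0.01,0,0,0,-1,0.017,0.01,0,0,0,-1,0.017,0.01,0,0,0]' |head -4; python3 - <<'E'
from plan import *
st()
go(slope(.25,.008)+pz*.06,RG);go(slope(.185,.008)+pz*.05,RG)
E
```

```text
clock: 41.65
tool_pos: [0.5202, -0.0363, 0.3301]
tool_rot: [-2.408, -2.017, 0.0]
force: [1.3, 0.3, -0.2]
t 41.65 p [ 0.5202 -0.0363  0.3301] rot [-2.408 -2.017  0.   ] q [-0.61  0.17  0.71  1.83 -0.12  1.18 -0.04] F [ 1.3  0.3 -0.2] w 0.0157 g 55.0
shift [-0.603  0.199  0.264] turn [ 0.0121 -0.1246  0.0293] mm 0.206
shift [-0.73   0.174  0.441] turn [ 0.0121 -0.1246  0.0293] mm 0.261
```

```bash
python3 -m inch '[-0.05,0.01,0,0.001,-0.01,0.002,-0.13,0.03,0,0.003,-0.03,0.007,-0.22,0.06,0,0.005,-0.052,0.012,-0.31,0.09,0.02,0.007,-0.074,0.017,-0.4,0.12,0.07,0.009,-0.096,0.022,-0.48,0.15,0.13,0.011,-0.115,0.027,-0.55,0.18,0.2,0.012,-0.1246,0.0293,-0.59,0.195,0.245,0.0121,-0.1246,0.0293,-0.603,0.199,0.264,0.0121,-0.1246,0.0293,-0.603,0.199,0.264,0.0121,-0.1246,0.0293]' |head -4; python3 - <<'E'
from plan import *
st()
go(slope(.181,.008)+pz*.04,RG)
E
```

```text
clock: 42.9
tool_pos: [0.5477, -0.2245, 0.2515]
tool_rot: [2.113, 1.447, -0.873]
force: [0.1, 0.4, -0.4]
t 42.9 p [ 0.5477 -0.2245  0.2515] rot [ 2.113  1.447 -0.873] q [-0.6   0.63  0.82  1.76  0.35  1.13 -0.4 ] F [ 0.1  0.4 -0.4] w 0.0158 g 55.0
shift [ 0.066 -0.001  0.233] turn [ 0.0001 -0.0002 -0.0001] mm 0.073
```

```bash
python3 -m inch '[0,0,0.03,0,0,0,0,0,0.08,0,0,0,0,0,0.13,0,0,0,0.01,0,0.18,0,0,0,0.03,0,0.21,0,0,0,0.05,0,0.225,0,0,0,0.06,0,0.233,0,0,0,0.066,0,0.233,0,0,0,0.066,0,0.233,0,0,0,0.066,0,0.233,0,0,0]' |head -4; python3 - <<'E'
from plan import *
st()
go(slope(.181,.009),RG);go(slope(.169,.009),RG)
S=robot.sense();p=np.array(S['tool_pos']);Rr=R.from_rotvec(S['tool_rot']).as_matrix()
for n in('top','scene'):
    x=robot.get_image(n);print('exp tip',proj(x,[p+Rr[:,2]*.169+Rr[:,0]*.004]).round(1).tolist(),[(round(r['p'],2),np.round(r['point'],1)) for r in robot.mark_of(n,'blade_tip')])
E
```

```text
clock: 44.15
tool_pos: [0.5352, -0.2573, 0.1879]
tool_rot: [2.112, 1.447, -0.874]
force: [0.3, -0.9, -0.4]
t 44.15 p [ 0.5352 -0.2573  0.1879] rot [ 2.112  1.447 -0.874] q [-0.54  0.71  0.8   1.83  0.34  0.99 -0.42] F [ 0.3 -0.9 -0.4] w 0.0157 g 55.0
shift [ 0.13  -0.001  0.   ] turn [0.0002 0.     0.    ] mm 0.039
shift [ 0.13  -0.001  0.04 ] turn [0.0002 0.     0.    ] mm 0.041
exp tip [[225.5, 460.7]] [(0.72, array([319.4, 362.1])), (0.7, array([224.9, 459.6]))]
exp tip [[128.8, 266.1]] [(0.84, array([166.8, 388.9])), (0.74, array([266.7, 441.9])), (0.63, array([141.9, 269. ])), (0.54, array([127. , 267.5]))]
```

Tip where expected, so I'll lower it along the normal, then slide to the stop.

```bash
python3 -m inch '[0.012,0,0,0,0,0,0.03,0,0,0,0,0,0.05,0,0,0,0,0,0.07,0,0,0,0,0,0.088,0,0,0,0,0,0.103,0,0,0,0,0,0.115,0,0,0,0,0,0.123,0,0,0,0,0,0.128,0,0,0,0,0,0.128,0,0,0,0,0]'; python3 -m inch '[0,0,0.006,0,0,0,0,0,0.012,0,0,0,0,0,0.018,0,0,0,0.001,0,0.024,0,0,0,0.002,0,0.029,0,0,0,0.003,0,0.033,0,0,0,0.004,0,0.036,0,0,0,0.005,0,0.039,0,0,0,0.005,0,0.04,0,0,0,0.005,0,0.04,0,0,0]';python3 -c "
from plan import *
go(slope(.169,.008),RG)"
```

```text
clock: 45.6
tool_pos: [0.5448, -0.232, 0.1604]
tool_rot: [2.112, 1.447, -0.875]
force: [0.2, -0.9, -1.2]
gripper_width: 0.0156
grasp_force: 55.0
clock: 46.85
tool_pos: [0.5421, -0.2392, 0.1512]
tool_rot: [2.111, 1.447, -0.875]
force: [-0.6, -0.6, 3.3]
gripper_width: 0.0157
grasp_force: 55.0
shift [ 0.001 -0.001 -0.001] turn [0.0001 0.0001 0.0001] mm 0.0
```

```bash
python3 -m inch '[0,0,0,0,0,0,0,0,0,0,0,0,0,0,0,0,0,0,0,0,0,0,0,0,0,0,0,0,0,0,0,0,-0.02,0,0,0,0,0,-0.06,0,0,0,0,0,-0.12,0,0,0,0,0,-0.2,0,0,0,0,0,-0.25,0,0,0]' 0.55 20;python3 -m inch '[0,0,-0.06,0,0,0,0,0,-0.15,0,0,0,0,0,-0.26,0,0,0,0,0,-0.36,0,0,0,0,0,-0.44,0,0,0,0,0,-0.48,0,0,0,0,0,-0.5,0,0,0,0,0,-0.5,0,0,0,0,0,-0.5,0,0,0,0,0,-0.5,0,0,0]' |head -2; python3 - <<'E'
from plan import *
st()
d=robot.get_image('top');s=robot.get_image('scene')
H=slope(.2,.008);L=slope(0,.004)
print('exp top',proj(d,[L,H]).round(1).tolist(),'scene',proj(s,[L,H]).round(1).tolist())
for n in('top','scene'):
  for k in('blade_tip','handle_end'): print(n,k,[(round(r['p'],2),np.round(r['point'],1)) for r in robot.mark_of(n,k)])
a=d['frame'][110:290,190:480,::-1];b=s['frame'][80:330,170:450,::-1]
cv2.imwrite('pics/c9.png',np.hstack([cv2.resize(a,(420,380),interpolation=2),cv2.resize(b,(380,380),interpolation=2)]))
E
```

```text
clock: 48.1
tool_pos: [0.5625, -0.1879, 0.2052]
tool_rot: [2.111, 1.448, -0.872]
force: [-0.5, 0.7, -1.5]
gripper_width: 0.0505
grasp_force: 0.0
clock: 49.35
tool_pos: [0.5991, -0.0911, 0.3096]
t 49.35 p [ 0.5991 -0.0911  0.3096] rot [ 2.112  1.446 -0.876] q [-0.73  0.65  0.79  1.55  0.29  1.41 -0.44] F [ 1.6 -0.7 -0.5] w 0.0504 g 0.0
exp top [[225.5, 449.1], [198.8, 415.0]] scene [[143.3, 268.2], [128.5, 272.9]]
top blade_tip [(0.89, array([275.3, 237.2])), (0.7, array([226.7, 447.2])), (0.61, array([318.7, 360.7])), (0.6, array([200.4, 414.1]))]
top handle_end [(0.89, array([347.4, 235.4])), (0.88, array([201. , 414.9])), (0.69, array([258.6, 316.7]))]
scene blade_tip [(0.8, array([169.2, 387.3])), (0.58, array([265.4, 444.3])), (0.4, array([307.5, 416.4])), (0.34, array([278.9, 369.8]))]
scene handle_end [(0.9, array([215. , 366.4])), (0.67, array([229.8, 503.9])), (0.56, array([128.4, 273.2]))]
```

View pics/c9.png

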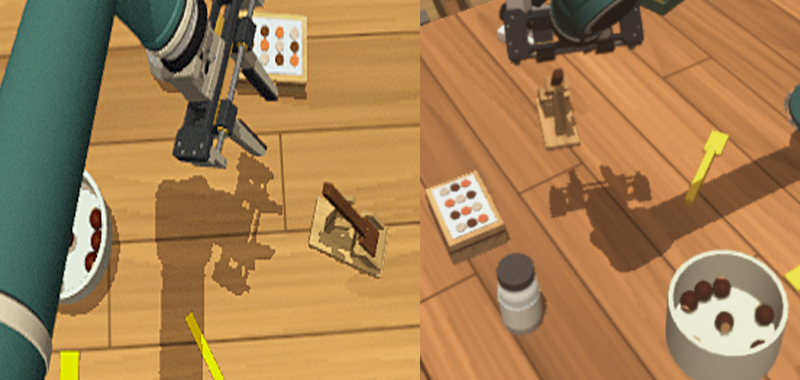

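The paddle is seated in the rest (top 226,448 to 200,415). The gripper is clear, and the jar, case and crock are in place. Handing in.

```bash
python3 -c "
from station import robot
print(robot.job_done())"
```

```text
the job is handed in; nothing more can be done
None
```

The job is handed in at about 49 s: the paddle was laid in its rest, re-gripped by the handle top, stirred two clockwise rounds (plus about an eighth of a turn) some 4 mm above the crock floor, and laid back blade end down, with all eight conkers counted in the crock after the lift, the jar and case undisturbed, and one 8.8 N pinch in the first round that left the crock within about 2 mm of its place.

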